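# Fill the spares bin and press its label holder home

### The job

Pour all four check balls from the beaker into the grey parts bin and stand the empty beaker upright back on the table. Then take the label holder from its wooden stand, push it down behind the lip on the front of the bin, card facing away from the bin, until it is fully home on its shoulders, and finish holding it pressed home there against the spring, without letting go. Leave the amber bottle, the sample cups and the small weight where they are.

Things in the scene. Friction and masses are not known exactly. Their poses are not given: they have to be found in the camera images.
- bin: Grey open-topped parts bin fixed to the table, 110 (x) by 120 (y) mm, walls 5 mm thick, rim 49 mm above the table, inner floor 5 mm up. Origin at the centre of its underside on the table; z up; -x is its front, which carries the label channel. It may be turned up to 0.3 rad
- channel_top (a point): Middle of the mouth of the label channel on the bin's front, 50 mm above the table, 58.5 mm to -x of the bin's origin; axes as the bin's. The channel is a gap 7 (x) by 54 mm (y) between the bin's front wall (rim 1 mm lower) and an upright lip, flared forward at its top; cheeks 8 mm wide close its ends, their flat tops level with this point
- spring_strip (a joint): Sprung strip in the channel that pushes the label holder back up: 0 is up (top of strip 14 mm below the channel mouth), grows as it is pressed down, in m; about 0.010 when the label holder is home. Force 3 N at 0, 7 N at 0.010
- label_holder: White label holder, 40 g, upright in the stand's slot. Origin: middle of the tongue's lower end; z up, y along its width. Tongue 24 mm high, 50 wide (y), 5 thick (x), its lowest 6 mm only 44 by 3; above it the body, 64 wide, 10 thick, 34 high, to be gripped by its thickness; card on its -x face. Home: body's shoulders on the cheeks, tongue tip 24 mm below the channel mouth; 8 N holds it
- tongue_tip (a point): The label holder's origin: middle of the lower end of the tongue, axes as the label holder's
- stand: Fixed wooden block, 50 (x) by 90 (y) by 28 mm high, origin at the centre of its underside, with a slot 10 by 55 mm, 26 mm deep, in which the tongue of the label holder stands loosely. Behind the work the filling machine's jug shelf, with a tall jug on it, overhangs the table beyond x = 0.60 m (y -0.41 to 0.02, z 0.16 to 0.58 m): keep wrist and forearm in front of it
- beaker: Small translucent plastic beaker, 30 g, 70 mm high, 63 mm outside across the rim and 52 mm at the foot, straight sloping wall about 2 mm thick; origin at the centre of its underside, z up through its mouth. Holds the four balls. It can be gripped across its outside near the rim, and the balls start to roll out when it is tipped to about 1.4 rad; all are out by 1.8 rad
- beaker_mouth (a point): Centre of the beaker's mouth, 70 mm above its origin; axes as the beaker's
- oil_bottle: Bystander: amber bottle with a black cap, standing, 52 mm across, 109 mm high; origin under its centre
- sample_cup: Bystander: white sample cup with a lid, the nearer of two alike (the other is fixed), 60 mm across, 54 mm high; origin under its centre
- small_weight: Bystander: small brass-coloured weight, 24 mm across, 26 mm high; origin under its centre
- ball_0_center (a point): Centre of a steel check ball, 15 mm across, 14 g, lying in the beaker
- ball_1_center (a point): Centre of a steel check ball, 15 mm across, 14 g, lying in the beaker
- ball_2_center (a point): Centre of a steel check ball, 15 mm across, 14 g, lying in the beaker
- ball_3_center (a point): Centre of a steel check ball, 15 mm across, 14 g, lying in the beaker
- card (a point): Middle of the card, on the label holder's -x face 41 mm above its origin; axes as the label holder's
Things that resemble listed ones, but are neither listed nor needed, are in the scene too. There is more than one size of the label_holder; the job needs the smaller.

How it is judged:
By the outcome, as a careful person would: the job done as asked, in the order asked, and still so for the second after the job is handed in, while the arm keeps its last pose, push and grip.
It also fails if it takes over 61 s, if anything falls off the work surface, if the arm or the gripper's body presses on something with over 40 N, if the wrist force passes 120 N, or if a joint passes its speed limit or range.

### The arm

A 6-joint arm with a two-finger parallel gripper is mounted at the origin on a cart in front of the work surface, level with it; the furniture and walls round the work are solid. World frame = base frame: x ahead of the robot, y to its left, z up, the work surface at z = 0. Lengths are in mm, angles in rad, forces in N, time in s.
With the tool pointing down it reaches from about 300 to 775 mm from the base axis. Payload 14.6 kg.
Tool frame: the origin (TCP) lies midway between the tips of the shut fingers; the grasp point (between the pads) lies manip.grasp_offset behind it (manip.grasp_offset is the distance from the TCP to the grasp point, in mm); z points along the fingers, y is the direction in which the jaws open and shut (so a half turn about z gives the same grasp; the last joint's range is limited). The gripper opens to 94 mm and grips with 3 to 60 N. Pads are 16 mm wide; open, the fingers measure 119 mm over their backs; the gripper's body (75 mm by 177 mm) begins 78 mm behind the grasp point.
Start: joints at [-1.385, 0.3, 1.521, -0, 1.321, -0.067], TCP at [137.557, -532.51, 205.446] pointing down, gripper open.
Joint ranges: [-3.03, 3.03], [-0.79, 2.21], [0.23, 2.52], [-1.04, 4.18], [0, 3.07], [-2.55, 2.55]. Speed limits (rad/s): [2.22, 2.22, 2.57, 3.14, 3.14, 3.14].

### API

Orientations are given as [roll, pitch, yaw] about the fixed x, y, z axes, in that order (R = Rz(yaw) Ry(pitch) Rx(roll)).
In Python, from cell import monitor, vision, order, manip gives the robot as it stands.
- The arm moves only by the shell command python3 -m jog 'ROWS' [FORCE]. ROWS is JSON, a list of rows, each a list of 7 numbers: the shift along the tool's x, y, z in cm, then the turn, a rotation vector about the tool's x, y, z in rad, then the opening in per cent of the stroke, from 0 (shut) to 100 (fully open). In form: [[tx, ty, tz, rx, ry, rz, jaw], ...]. A call has 1 to 8 rows; each row shifts and turns the commanded pose from where the row before left it, along the tool's axes as they then stand; what a row does not reach is not made up. A row lasts 1/10 s, in which the tool goes at most 50 mm and 8.59 degrees, less where a joint would pass 70% of its speed; a pose out of reach is approached as far as the arm can. A call is refused whole if a number of a shift passes 5 or a number of a turn 0.15, either way. A call with a gripper value outside its range is refused whole. The fingers move at their own pace and stop on an object; FORCE is the grip in N (left out, the last holds). Time passes only in rows, so rows that do not move let the fingers close. It gives the time, the measured TCP pose, the force and the opening at its end, in the units of the state.
- monitor.read_state(): the state, without advancing time (a new reading comes with each control period).
- vision.camera(name): name is "side" or "top" or "wrist"; returns a dict with "color" (420x560x3 uint8, blue, green, red), "fx", "fy", "cx", "cy" (pixels), "cam_to_world" (4x4, takes a point from camera to world coordinates); the wrist camera has in their place "tool_from_camera" (4x4, takes a point from camera to tool coordinates, whose origin is the TCP and whose axes are the flange's). Camera axes: x right, y down, z forward; pixel columns grow to the right and rows downward; lengths in mm; the calibration is good to about 2 mm. The wrist camera is an equidistant fisheye: a pixel r from the principal point sees the ray r / f radians off the axis. A picture is of the moment at which its call begins: read the wrist's pose just before it. There is no depth.
- order.sign_off(): hands the job in, once; it reports no verdict.
The state is a dict: "clock": time; "joints": joint angles; "qd": joint speeds; "effort": joint torques, N m; "eef_pos": TCP position; "eef_rot": TCP orientation; "wrist_force": force on the tool from outside, world axes, zero at the start; "moment": the same for the moment, N m; "finger_gap": finger opening in mm.
Only numpy, scipy, OpenCV 4.12 (cv2) and the standard library are available. Lean on these libraries where they do the work, as an engineer would, in place of code of your own. Each camera call takes 0.05 s, during which the arm holds its last target.

## Working session

There is one attempt and no reset: what is moved stays moved. The work goes in short steps, Python scripts to look and compute and a shell command to move; the robot and the scene stay as the last step left them, time stands still between calls to the robot, and variables do not carry over. Pictures are saved under pics/ and viewed, and the job is handed in when it is done.

```bash
ls; mkdir -p pics; python3 - <<'E'
from cell import monitor, vision, order, manip
import cv2
print(monitor.read_state()); print(manip.grasp_offset, dir(manip))
for n in ("side","top","wrist"):
    c=vision.camera(n); cv2.imwrite(f"pics/{n}0.png",c["color"])
    print(n,{k:(v.tolist() if hasattr(v,'tolist') else v) for k,v in c.items() if k!="color"})
E
```

```text
pics
{'clock': 0.0, 'joints': array([-1.38460908e+00,  3.00464666e-01,  1.52158693e+00, -8.66047544e-06,
        1.32066136e+00, -6.66195757e-02]), 'qd': array([ 4.85110551e-04,  1.10840784e-03, -6.67923809e-05, -6.38535013e-04,
        2.08764357e-03, -2.19222596e-03]), 'effort': array([ 2.50374520e-03, -5.31799436e+01, -3.52736700e+01,  7.08993548e-02,
        2.43677414e-02, -7.89369074e-05]), 'eef_pos': array([ 137.50457716, -532.27040978,  204.88737637]), 'eef_rot': array([-3.14047428e+00, -6.62085854e-05,  2.52808932e-01]), 'wrist_force': array([-0.35904127,  0.10531957,  0.96494233]), 'moment': array([-0.03411595, -0.00555438, -0.03631253]), 'finger_gap': 94.12964888871898}
18.8 ['Unreachable', '__class__', '__delattr__', '__dict__', '__dir__', '__doc__', '__eq__', '__format__', '__ge__', '__getattribute__', '__getstate__', '__gt__', '__hash__', '__init__', '__init_subclass__', '__le__', '__lt__', '__module__', '__ne__', '__new__', '__reduce__', '__reduce_ex__', '__repr__', '__setattr__', '__sizeof__', '__str__', '__subclasshook__', '__weakref__', 'grasp_offset']
side {'fx': 4
[... 516 characters left out ...]
[-0.026765022228569024, -0.9981672166582666, 0.054275603854709614, 434.0463346944912], [-0.9992403201639066, 0.028253374290293093, 0.02684267870287833, -278.3411644194922], [-0.02832695083904298, -0.05351592688071257, -0.9981651313416335, 965.7341645969723], [0.0, 0.0, 0.0, 1.0]]}
wrist {'fx': 325.19226210127806, 'fy': 325.19226210127806, 'cx': 278.56453998348445, 'cy': 213.53947486179945, 'tool_from_camera': [[-0.0001782987052848942, -0.9594624128695308, -0.2818365599068847, 83.12864543123928], [0.9999992179933206, 0.000177794892105101, -0.0012379021449335401, -0.1634661959590833], [0.0012378296796342915, -0.28183656022516257, 0.9594616308629178, -178.43153000361852], [0.0, 0.0, 0.0, 1.0]]}
```

View pics/side0.png

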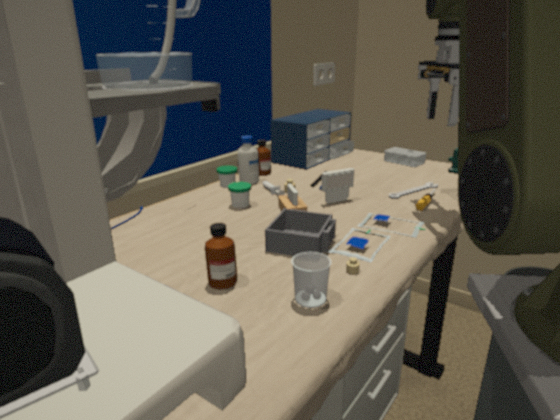

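View pics/top0.png

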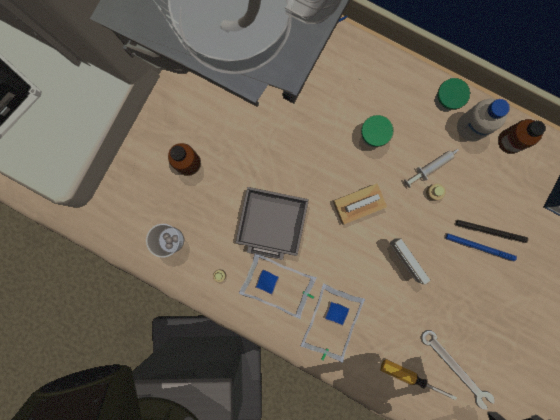

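View pics/wrist0.png

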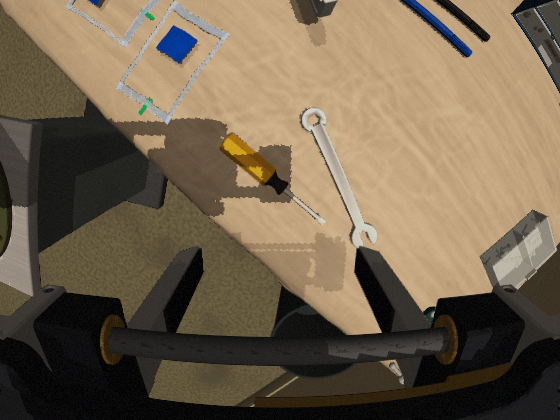

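```bash
cat > h.py <<'E'
from cell import monitor, vision, order, manip
import cv2, numpy as np
from scipy.spatial.transform import Rotation as R
def ray(c,u,v):
    T=np.array(c["cam_to_world"]); d=T[:3,:3]@np.array([(u-c["cx"])/c["fx"],(v-c["cy"])/c["fy"],1.]); return T[:3,3],d
def onz(c,u,v,z):
    o,d=ray(c,u,v); return o+d*(z-o[2])/d[2]
def toolT(s):
    T=np.eye(4);T[:3,:3]=R.from_euler('xyz',s["eef_rot"]).as_matrix();T[:3,3]=s["eef_pos"];return T
def wray(c,s,u,v):
    T=toolT(s)@np.array(c["tool_from_camera"]); x=(u-c["cx"])/c["fx"];y=(v-c["cy"])/c["fy"];r=np.hypot(x,y)
    k=np.sin(r)/r if r>1e-9 else 1; return T[:3,3],T[:3,:3]@np.array([x*k,y*k,np.cos(r)])
def wonz(c,s,u,v,z):
    o,d=wray(c,s,u,v); return o+d*(z-o[2])/d[2]
def proj(c,p):
    T=np.linalg.inv(np.array(c["cam_to_world"]));q=T[:3,:3]@p+T[:3,3];return q[0]/q[2]*c["fx"]+c["cx"],q[1]/q[2]*c["fy"]+c["cy"]
def two(a,b):
    (o1,d1),(o2,d2)=a,b; d1=d1/np.linalg.norm(d1);d2=d2/np.linalg.norm(d2)
    t=np.linalg.lstsq(np.c_[d1,-d2],o2-o1,rcond=None)[0]; p,q=o1+d1*t[0],o2+d2*t[1]; return (p+q)/2,np.linalg.norm(p-q)
def crop(img,u0,v0,u1,v1,k,name):
    cv2.imwrite("pics/"+name,cv2.resize(img[v0:v1,u0:u1],None,fx=k,fy=k,interpolation=cv2.INTER_CUBIC))
E
python3 - <<'E'
from h import *
s=cv2.imread("pics/side0.png");t=cv2.imread("pics/top0.png")
crop(t,140,130,300,290,5,"t_a.png") if 0 else crop(t,140,140,300,260,5,"t_a.png")
crop(t,290,170,440,280,5,"t_b.png")
crop(s,200,150,360,270,5,"s_a.png")
crop(s,200,200,360,320,5,"s_b.png")
E
```

```text
(no output)
```

View pics/t_a.png

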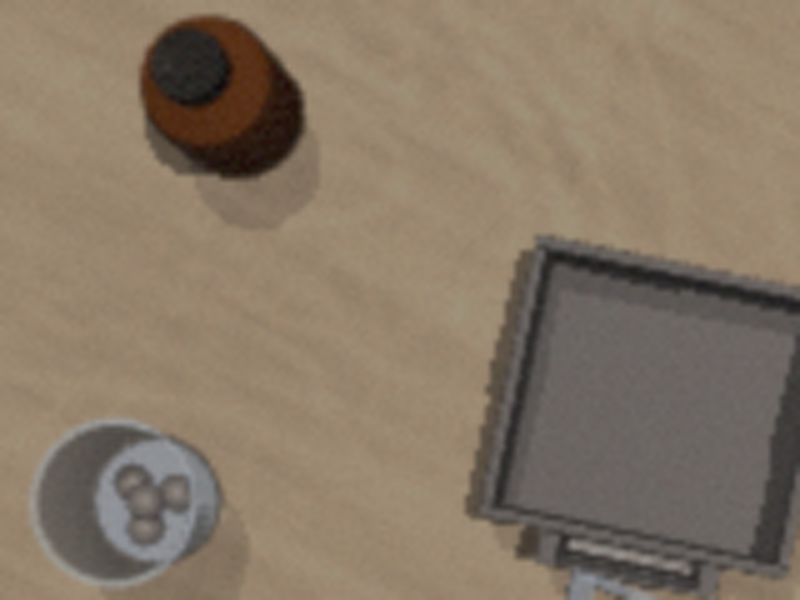

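View pics/t_b.png

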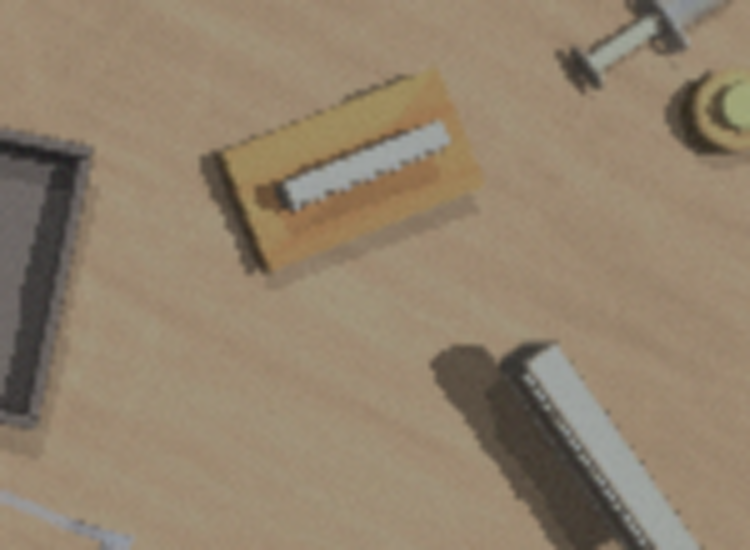

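View pics/s_a.png

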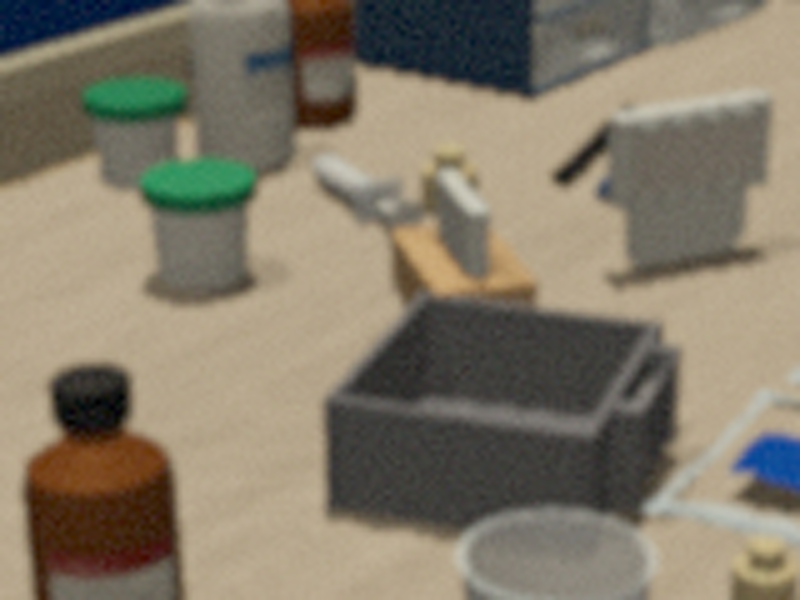

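View pics/s_b.png

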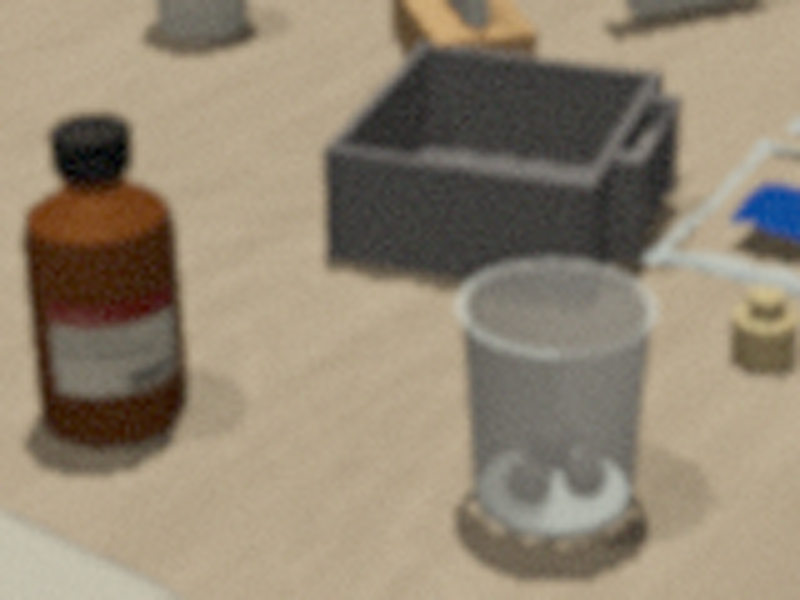

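```bash
python3 - <<'E'
from h import *
np.set_printoptions(precision=1,suppress=True)
s=vision.camera("side");t=vision.camera("top")
def tw(n,a,b): print(n,*two(ray(t,*a),ray(s,*b)))
tw("beaker rim",(165.4,240.4),(311.2,261.6))
tw("bottle cap",(140+190/5,140+65/5),(200+92/5,150+372/5))
tw("holder top near-left end",(347,209),(200+478/5,150+212/5))
tw("holder top far end",(379.5,195.5),(200+443/5,150+172/5))
tw("bin corner back-left",(140+540/5,140+240/5),(200+332/5,150+402/5))
tw("bin corner fr-left",(140+487/5,140+515/5),(200+600/5,150+430/5))
tw("bin corner back-right",(290+90/5,170+148/5),(200+425/5,150+300/5))
for n,a in dict(bl=(248,188),fl=(237.4,243),br=(308,199.6),fr=(297,254.5)).items(): print(n,onz(t,*a,49))
for n,a in dict(beak=(165.4,240.4)).items(): print(n,onz(t,*a,70))
for n,a in dict(bl=(290+220/5,170+152/5),fl=(290+270/5,170+272/5),br=(290+435/5,170+68/5),fr=(290+482/5,170+185/5)).items(): print("stand",n,onz(t,*a,28))
print("weight",onz(t,220,275.5,26),"cup",onz(t,377,131,54))
print("edge",onz(t,10,195,0),onz(t,230,315,0))
E
```

```text
beaker rim [430.5 -52.3  65.4] 0.3678975045894969
bottle cap [587.1 -88.1 107.5] 0.30509040405451826
holder top near-left end [ 480.4 -393.5   60. ] 0.3663675896090598
holder top far end [ 503.3 -455.1   58.7] 1.1730882626565828
bin corner back-left [ 525.4 -208.    44.6] 2.4079748583416194
bin corner fr-left [ 420.4 -185.5   47.8] 3.409188863729213
bin corner back-right [ 499.9 -322.1   43.2] 2.4955286395646317
bl [ 526.2 -208.2   49. ]
fl [ 422.1 -185.6   49. ]
br [ 500.7 -321.8   49. ]
fr [ 397.5 -297.9   49. ]
beak [430.7 -53.5  70. ]
stand bl [ 499.3 -373.    28. ]
stand fl [ 452.2 -390.7   28. ]
stand br [ 529.5 -457.1   28. ]
stand fr [ 483.6 -473.4   28. ]
weight [ 359.8 -148.    26. ] cup [ 626.9 -456.    54. ]
edge [531.2 281.2   0. ] [ 279.4 -162.6    0. ]
```

```bash
cat >> h.py <<'E'
def plan(pos,Rt,N,s=None):
    """constant per-row shift(cm)/turn(rad) from the current pose to the target TCP pose"""
    s=s or monitor.read_state(); T=toolT(s); R0=R.from_matrix(T[:3,:3])
    rv=(R0.inv()*Rt).as_rotvec()
    r=np.round(rv/N,4); A=sum(R0.as_matrix()@R.from_rotvec(r*k).as_matrix() for k in range(N))
    t=np.linalg.solve(A,np.array(pos)-T[:3,3])/10
    print("rows N",N,"t",np.round(t,3),"r",r,"| speed mm",round(10*np.linalg.norm(t),1),"deg",round(np.degrees(np.linalg.norm(r)),2))
def st():
    s=monitor.read_state(); print("t",round(s["clock"],2),"p",s["eef_pos"].round(1),"rot",s["eef_rot"].round(3),"j",s["joints"].round(2),"F",s["wrist_force"].round(1),"gap",round(s["finger_gap"],1)); return s
def RT(x,z):
    x=np.array(x,float);z=np.array(z,float);z/=np.linalg.norm(z);x-=z*(x@z);x/=np.linalg.norm(x);return R.from_matrix(np.c_[x,np.cross(z,x),z])
def wrist(name):
    s=monitor.read_state();c=vision.camera("wrist");cv2.imwrite("pics/"+name,c["color"]);return s,c
E
python3 - <<'E'
from h import *
st()
E30=RT((0,.5,.866),(0,.866,-.5))
plan((300,-430,260),E30,16)
E
```

```text
t 0.25 p [ 137.5 -532.4  205.2] rot [-3.141 -0.     0.253] j [-1.38  0.3   1.52  0.    1.32 -0.07] F [0.  0.  1.2] gap 94.0
rows N 16 t [1.317 0.294 0.249] r [ 0.0429  0.0553 -0.0743] | speed mm 13.7 deg 5.85
```

```bash
python3 -m jog '[[1.317,0.294,0.249,0.0429,0.0553,-0.0743,100],[1.317,0.294,0.249,0.0429,0.0553,-0.0743,100],[1.317,0.294,0.249,0.0429,0.0553,-0.0743,100],[1.317,0.294,0.249,0.0429,0.0553,-0.0743,100],[1.317,0.294,0.249,0.0429,0.0553,-0.0743,100],[1.317,0.294,0.249,0.0429,0.0553,-0.0743,100],[1.317,0.294,0.249,0.0429,0.0553,-0.0743,100],[1.317,0.294,0.249,0.0429,0.0553,-0.0743,100]]'; python3 -c "
from h import *
st();wrist('w1.png')"
```

```text
clock: 1.05
eef_pos: [240.2, -500.2, 206.0]
eef_rot: [-2.931, -0.517, 0.81]
wrist_force: [-0.5, 0.6, -0.7]
finger_gap: 93.9
t 1.05 p [ 240.2 -500.2  206. ] rot [-2.931 -0.517  0.81 ] j [-1.33  0.58  1.21  0.31  1.81 -0.63] F [-0.5  0.6 -0.7] gap 93.9
```

View pics/w1.png

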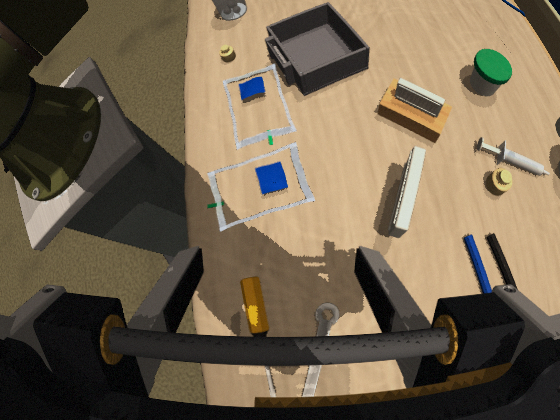

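```bash
python3 -c "
from h import *
t=cv2.imread('pics/w1.png'); crop(t,360,60,480,240,4,'w1c.png')"
```

```text
(no output)
```

View pics/w1c.png

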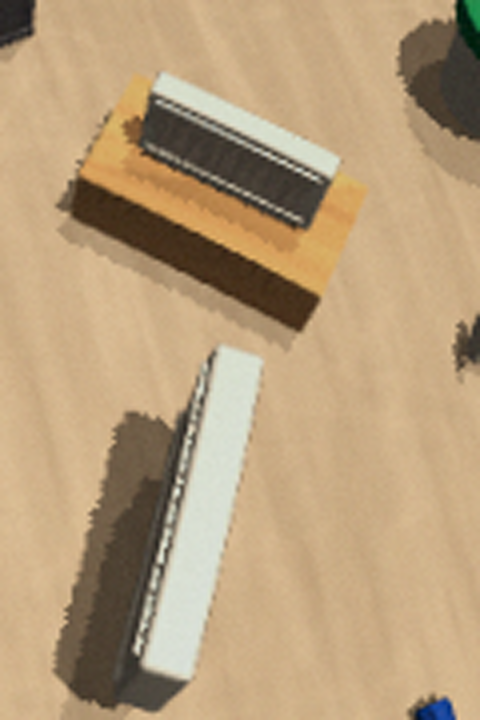

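The stand holder (w1 px (418,97), ~64 mm long) is the smaller one. The free-standing one at (405,190) is longer, so it's the decoy. The card's striped, framed face points towards the robot (-x). I'll go on to the beaker.

```bash
python3 - <<'E'
from h import *
E30=RT((0,.5,.866),(0,.866,-.5))
# grasp point G at (430.5,-52.5,52); TCP = G+18.8*z ; back off 110
z=np.array([0,.866,-.5]); G=np.array([430.5,-52.5,54])
print(G+18.8*z-110*z)
plan(G+18.8*z-110*z+[0,0,20],E30,16)
E
```

```text
[ 430.5    -131.4792   99.6   ]
rows N 16 t [1.509 0.464 2.201] r [ 0.0211  0.0273 -0.0367] | speed mm 27.1 deg 2.89
```

```bash
python3 -m jog '[[1.509,0.464,2.201,0.0211,0.0273,-0.0367,100],[1.509,0.464,2.201,0.0211,0.0273,-0.0367,100],[1.509,0.464,2.201,0.0211,0.0273,-0.0367,100],[1.509,0.464,2.201,0.0211,0.0273,-0.0367,100],[1.509,0.464,2.201,0.0211,0.0273,-0.0367,100],[1.509,0.464,2.201,0.0211,0.0273,-0.0367,100],[1.509,0.464,2.201,0.0211,0.0273,-0.0367,100],[1.509,0.464,2.201,0.0211,0.0273,-0.0367,100]]'; python3 -c "
from h import *
st()"
```

```text
clock: 1.9
eef_pos: [359.3, -335.9, 132.4]
eef_rot: [-2.948, -0.788, 1.113]
wrist_force: [0.5, -0.5, 0.4]
finger_gap: 93.9
t 1.9 p [ 359.3 -335.9  132.4] rot [-2.948 -0.788  1.113] j [-1.08  0.61  1.46  0.48  1.74 -0.79] F [ 0.5 -0.5  0.4] gap 93.9
```

```bash
python3 -m jog '[[1.509,0.464,2.201,0.0211,0.0273,-0.0367,100],[1.509,0.464,2.201,0.0211,0.0273,-0.0367,100],[1.509,0.464,2.201,0.0211,0.0273,-0.0367,100],[1.509,0.464,2.201,0.0211,0.0273,-0.0367,100],[1.509,0.464,2.201,0.0211,0.0273,-0.0367,100],[1.509,0.464,2.201,0.0211,0.0273,-0.0367,100],[1.509,0.464,2.201,0.0211,0.0273,-0.0367,100],[1.509,0.464,2.201,0.0211,0.0273,-0.0367,100]]'; python3 -c "
from h import *
st();s,c=wrist('w2.png')
crop(c['color'],180,0,480,280,2.6,'w2c.png')"
```

```text
clock: 2.7
eef_pos: [431.6, -133.7, 116.4]
eef_rot: [-3.133, -1.04, 1.556]
wrist_force: [0.3, -0.0, 0.4]
finger_gap: 93.8
t 2.7 p [ 431.6 -133.7  116.4] rot [-3.133 -1.04   1.556] j [-0.77  0.61  1.64  0.68  1.71 -0.97] F [ 0.3 -0.   0.4] gap 93.8
```

View pics/w2.png

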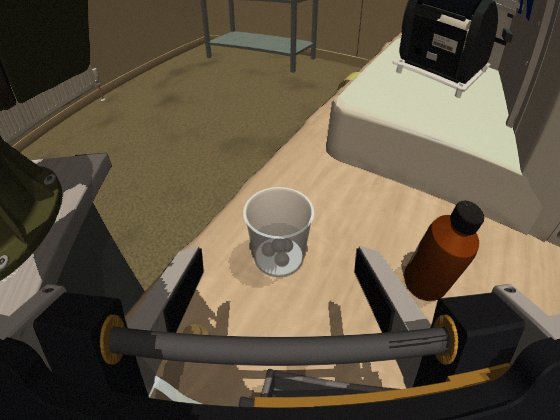

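```bash
python3 - <<'E'
from h import *
s=st();c=vision.camera("wrist")
for p in [(279,217),(244,212),(314,212),(279,189),(278,245)]: print(p,wonz(c,s,*p,70).round(1))
z=np.array([0,.866,-.5]); x=np.array([0,.5,.866])
E30=RT(x,z)
G=np.array([430.5,-52.5,55])
plan(G+18.8*z,E30,6)
E
```

```text
t 2.75 p [ 431.9 -130.6  116.3] rot [-3.134 -1.043  1.561] j [-0.77  0.61  1.65  0.68  1.71 -0.97] F [ 1.3  1.4 -0.1] gap 93.8
(279, 217) [433.  -51.6  70. ]
(244, 212) [402.  -45.4  70. ]
(314, 212) [463.9 -45.8  70. ]
(279, 189) [433.1 -15.5  70. ]
(278, 245) [432.  -82.4  70. ]
rows N 6 t [-0.211 -0.019  1.978] r [ 0.0003  0.001  -0.0012] | speed mm 19.9 deg 0.09
```

```bash
python3 -m jog '[[-0.22,0,1.97,0,0.001,0,100],[-0.22,0,1.97,0,0.001,0,100],[-0.22,0,1.97,0,0.001,0,100],[-0.22,0,1.97,0,0.001,0,100],[-0.22,0,1.97,0,0.001,0,100],[-0.22,0,1.97,0,0.001,0,100],[0,0,0,0,0,0,100]]'; python3 -c "
from h import *
st();s,c=wrist('w3.png')"
```

```text
clock: 3.5
eef_pos: [431.2, -38.4, 44.8]
eef_rot: [-3.128, -1.046, 1.552]
wrist_force: [-0.3, -0.8, 0.1]
finger_gap: 93.9
t 3.5 p [431.2 -38.4  44.8] rot [-3.128 -1.046  1.552] j [-0.64  0.66  1.81  0.78  1.5  -1.03] F [-0.3 -0.8  0.1] gap 93.9
```

View pics/w3.png

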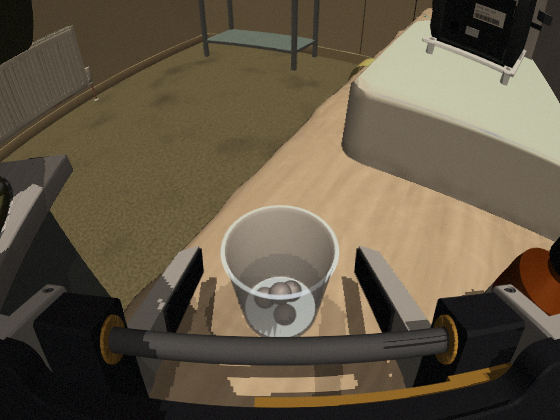

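```bash
python3 -m jog '[[0,0,0.1,0,0,0,50],[0,0,0.1,0,0,0,50],[0,0,0,0,0,0,50],[0,0,0,0,0,0,50],[0,0,0,0,0,0,50],[0,0,0,0,0,0,50]]' 15; python3 -c "
from h import *
st()"
```

```text
clock: 4.15
eef_pos: [432.1, -37.5, 44.9]
eef_rot: [-3.134, -1.047, 1.557]
wrist_force: [-0.6, -1.3, 2.1]
finger_gap: 59.6
t 4.15 p [432.1 -37.5  44.9] rot [-3.134 -1.047  1.557] j [-0.63  0.66  1.81  0.78  1.5  -1.04] F [-0.6 -1.3  2.1] gap 59.6
```

```bash
python3 - <<'E'
from h import *
s=st()
z=np.array([0,.866,-.5]); x=np.array([0,.5,.866]); E30=RT(x,z)
C=np.array([461.6,-253.4,0])
Rb=toolT(s)[:3,:3]; bt=Rb.T@[0,0,1]; Gnow=s["eef_pos"]-18.8*Rb[:,2]; print("G",Gnow,"bt",bt)
for psi in (1.8,2.1,2.26,2.35):
    Rp=E30*R.from_rotvec([0,0,psi]); b=Rp.apply(bt); d=np.array([0,0,-1.])-b*(-b[2]); d/=np.linalg.norm(d)
    lip=b*17+d*31
    print(psi,"tip",np.arccos(b[2]).round(2),"b",b.round(2),"lip rel G",lip.round(1))
# G so that lip at psi 2.26 sits 15mm before centre
Rp=E30*R.from_rotvec([0,0,2.3]); b=Rp.apply(bt); d=np.array([0,0,-1.])+b*b[2]; d/=np.linalg.norm(d);lip=b*17+d*31
h=b*[1,1,0]; h/=np.linalg.norm(h)
G=C-18*h-lip*[1,1,0]+[0,0,118]; print("G pour",G, "lip z",G[2]+lip[2])
print("tcp pour",G+18.8*z)
plan(s["eef_pos"]+[0,0,75],E30,4)
E
```

```text
t 4.15 p [432.1 -37.5  44.9] rot [-3.134 -1.047  1.557] j [-0.63  0.66  1.81  0.78  1.5  -1.04] F [-0.6 -1.3  2.1] gap 59.6
G [431.98363688 -53.72724326  54.28653607] bt [ 0.86572611 -0.00372997 -0.50050414]
1.8 tip 1.49 b [ 0.84 -0.53  0.08] lip rel G [ 16.5 -10.4 -29.5]
2.1 tip 1.7 b [ 0.75 -0.65 -0.13] lip rel G [  9.8  -8.5 -32.9]
2.26 tip 1.8 b [ 0.67 -0.71 -0.22] lip rel G [  6.6  -7.  -34. ]
2.35 tip 1.85 b [ 0.62 -0.74 -0.27] lip rel G [  5.   -6.  -34.5]
G pour [ 443.66315625 -233.45911741  118.        ] lip z 83.76275518629419
tcp pour [ 443.66315625 -217.17831741  108.6       ]
rows N 4 t [ 1.623 -0.004 -0.938] r [ 0.0012  0.0001 -0.0018] | speed mm 18.8 deg 0.12
```

```bash
python3 -m jog '[[0.8,0,-0.46,0,0,0,50],[1.6,0,-0.94,0,0,0,50],[1.6,0,-0.94,0,0,0,50],[1.6,0,-0.94,0,0,0,50],[0.8,0,-0.46,0,0,0,50],[0,0,0,0,0,0,50]]'; python3 - <<'E'
from h import *
z=np.array([0,.866,-.5]); x=np.array([0,.5,.866]); E30=RT(x,z)
st();wrist("w4.png")
plan((444,-217,112),E30,10)
E
```

```text
clock: 4.75
eef_pos: [432.6, -37.9, 119.8]
eef_rot: [-3.137, -1.045, 1.56]
wrist_force: [0.2, 0.5, -1.1]
finger_gap: 60.1
t 4.75 p [432.6 -37.9 119.8] rot [-3.137 -1.045  1.56 ] j [-0.63  0.51  1.81  0.78  1.6  -0.93] F [ 0.2  0.5 -1.1] gap 60.1
rows N 10 t [-0.958  0.124 -1.517] r [ 0.0005  0.0001 -0.0007] | speed mm 18.0 deg 0.05
```

View pics/w4.png

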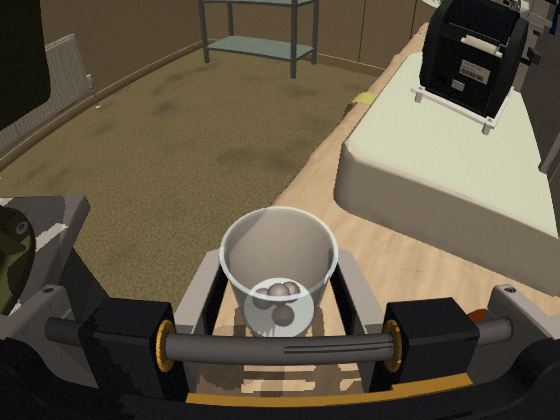

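Held, and the balls are inside. Moving over the bin.

```bash
python3 -m jog '[[-0.5,0.06,-0.75,0,0,0,50],[-0.96,0.12,-1.52,0,0,0,50],[-0.96,0.12,-1.52,0,0,0,50],[-0.96,0.12,-1.52,0,0,0,50],[-0.96,0.12,-1.52,0,0,0,50],[-0.96,0.12,-1.52,0,0,0,50],[-0.96,0.12,-1.52,0,0,0,50],[-0.96,0.12,-1.52,0,0,0,50]]';python3 -m jog '[[-0.96,0.12,-1.52,0,0,0,50],[-0.96,0.12,-1.52,0,0,0,50],[-0.46,0.06,-0.77,0,0,0,50],[0,0,0,0,0,0,50]]'; python3 - <<'E'
from h import *
st()
z=np.array([0,.866,-.5]); x=np.array([0,.5,.866]); E30=RT(x,z)
plan((444,-217,112),E30,4)
t=vision.camera("top")["color"];cv2.imwrite("pics/t4.png",t)
E
```

```text
clock: 5.6
eef_pos: [440.0, -173.6, 112.3]
eef_rot: [-3.131, -1.048, 1.554]
wrist_force: [0.4, 0.2, -1.3]
finger_gap: 60.2
clock: 6.0
eef_pos: [442.7, -218.2, 111.0]
eef_rot: [-3.132, -1.047, 1.554]
wrist_force: [0.6, -0.9, -1.4]
finger_gap: 60.0
t 6.0 p [ 442.7 -218.2  111. ] rot [-3.132 -1.047  1.554] j [-0.86  0.74  1.44  0.63  1.82 -0.97] F [ 0.6 -0.9 -1.4] gap 60.0
rows N 4 t [0.038 0.032 0.014] r [ 0.0013 -0.     -0.0021] | speed mm 0.5 deg 0.14
```

View pics/t4.png

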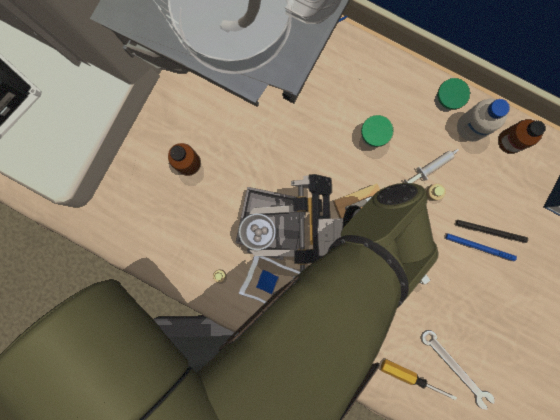

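```bash
python3 -m jog '[[0,0,0,0,0,0.07,50],[0,0,0,0,0,0.14,50],[0,0,0,0,0,0.14,50],[0,0,0,0,0,0.14,50],[0,0,0,0,0,0.14,50],[0,0,0,0,0,0.14,50],[0,0,0,0,0,0.14,50],[0,0,0,0,0,0.14,50]]'; python3 -m jog '[[0,0,0,0,0,0.14,50],[0,0,0,0,0,0.14,50],[0,0,0,0,0,0.1,50],[0,0,0,0,0,0.08,50],[0,0,0,0,0,0.08,50],[0,0,0,0,0,0.08,50],[0,0,0,0,0,0.08,50],[0,0,0,0,0,0.08,50]]'; python3 - <<'E'
from h import *
st()
t=vision.camera("top")["color"];cv2.imwrite("pics/t5.png",t)
t2=vision.camera("side")["color"]
a=cv2.resize(t[150:290,200:360],None,fx=2.4,fy=2.4);b=cv2.resize(t2[150:290,210:370],None,fx=2.4,fy=2.4);cv2.imwrite("pics/p5.png",np.hstack([a,b]))
E
```

```text
clock: 6.85
eef_pos: [442.9, -216.6, 111.7]
eef_rot: [-2.156, -0.437, 0.269]
wrist_force: [-0.9, 0.2, -1.0]
finger_gap: 59.9
clock: 7.65
eef_pos: [442.9, -216.6, 111.7]
eef_rot: [-2.11, 0.231, -0.141]
wrist_force: [-0.2, 0.5, -1.0]
finger_gap: 59.9
t 7.65 p [ 442.9 -216.6  111.7] rot [-2.11   0.231 -0.141] j [-0.85  0.74  1.44  0.63  1.82  0.86] F [-0.2  0.5 -1. ] gap 59.9
```

View pics/p5.png

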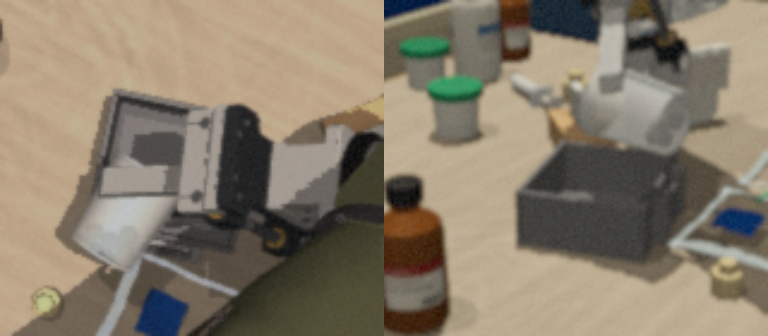

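```bash
python3 -m jog '[[0,0,0,0,0,0.07,50],[0,0,0,0,0,0.07,50],[0,0,0,0,0,0.07,50],[0,0,0,0,0,0.07,50],[0,0,0,0,0,0.07,50],[0,0,0,0,0,0.07,50],[0,0,0,0,0,0.07,50],[0,0,0,0,0,0.07,50]]'; python3 -m jog '[[0,0,0,0,0,0.1,50],[0,0,0,0,0,0.1,50],[0,0,0,0,0,0.1,50],[0,0,0,0,0,0,50],[0,0,0,0,0,0,50],[0,0,0,0,0,0,50]]'; python3 - <<'E'
from h import *
st()
t=vision.camera("top")["color"]
t2=vision.camera("side")["color"]
a=cv2.resize(t[150:290,200:360],None,fx=2.4,fy=2.4);b=cv2.resize(t2[150:290,210:370],None,fx=2.4,fy=2.4);cv2.imwrite("pics/p6.png",np.hstack([a,b]))
E
```

```text
clock: 8.55
eef_pos: [442.9, -216.9, 111.8]
eef_rot: [-2.276, 0.689, -0.5]
wrist_force: [0.3, 0.6, 0.5]
finger_gap: 60.1
clock: 9.15
eef_pos: [442.9, -217.2, 111.8]
eef_rot: [-2.496, 0.894, -0.808]
wrist_force: [0.5, -0.4, 0.1]
finger_gap: 59.9
t 9.15 p [ 442.9 -217.2  111.8] rot [-2.496  0.894 -0.808] j [-0.85  0.74  1.44  0.63  1.82  1.72] F [ 0.5 -0.4  0.1] gap 59.9
```

View pics/p6.png

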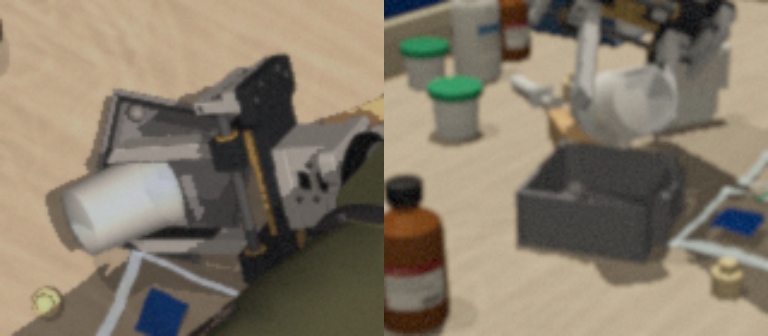

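```bash
python3 -m jog '[[0,0,0,0,0,-0.1,50],[0,0,0,0,0,-0.14,50],[0,0,0,0,0,-0.14,50],[0,0,0,0,0,-0.14,50],[0,0,0,0,0,-0.14,50],[0,0,0,0,0,-0.14,50],[0,0,0,0,0,-0.14,50],[0,0,0,0,0,-0.14,50]]'; python3 -m jog '[[0,0,0,0,0,-0.14,50],[0,0,0,0,0,-0.14,50],[0,0,0,0,0,-0.14,50],[0,0,0,0,0,-0.14,50],[0,0,0,0,0,-0.14,50],[0,0,0,0,0,-0.14,50],[0,0,0,0,0,-0.14,50],[0,0,0,0,0,-0.14,50]]'; python3 - <<'E'
from h import *
st()
z=np.array([0,.866,-.5]); x=np.array([0,.5,.866]); E30=RT(x,z)
plan((440,-180,119),E30,6)
E
```

```text
clock: 10.05
eef_pos: [442.9, -217.4, 111.8]
eef_rot: [-2.095, 0.032, -0.024]
wrist_force: [0.4, 0.8, -0.6]
finger_gap: 59.8
clock: 10.85
eef_pos: [442.9, -217.4, 111.8]
eef_rot: [-2.461, -0.871, 0.752]
wrist_force: [-0.0, -0.1, -0.3]
finger_gap: 59.9
t 10.85 p [ 442.9 -217.4  111.8] rot [-2.461 -0.871  0.752] j [-0.85  0.74  1.44  0.63  1.82 -0.49] F [-0.  -0.1 -0.3] gap 59.9
rows N 6 t [ 0.388 -0.167  0.48 ] r [ 0.0008 -0.0001 -0.0817] | speed mm 6.4 deg 4.68
```

```bash
python3 -m jog '[[0.2,0,0.2,0,0,-0.1,50],[0.4,-0.1,0.3,0,0,-0.1,50],[0.4,-0.1,0.4,0,0,-0.1,50],[0.4,-0.1,0.4,0,0,-0.1,50],[0.4,-0.1,0.4,0,0,-0.09,50]]'; python3 - <<'E'
from h import *
st()
z=np.array([0,.866,-.5]); x=np.array([0,.5,.866]); E30=RT(x,z)
plan((432,-38,110),E30,8)
t=vision.camera("top")["color"]
t2=vision.camera("side")["color"]
a=cv2.resize(t[150:290,200:360],None,fx=2.4,fy=2.4);b=cv2.resize(t2[150:290,210:370],None,fx=2.4,fy=2.4);cv2.imwrite("pics/p7.png",np.hstack([a,b]))
E
```

```text
clock: 11.35
eef_pos: [444.0, -193.4, 119.1]
eef_rot: [3.14, -1.047, 1.567]
wrist_force: [-0.5, 0.2, -0.2]
finger_gap: 59.4
t 11.35 p [ 444.  -193.4  119.1] rot [ 3.14  -1.047  1.567] j [-0.83  0.7   1.49  0.65  1.8  -0.96] F [-0.5  0.2 -0.2] gap 59.4
rows N 8 t [ 0.873 -0.155  1.738] r [ 0.0006  0.0001 -0.0002] | speed mm 19.5 deg 0.04
```

View pics/p7.png

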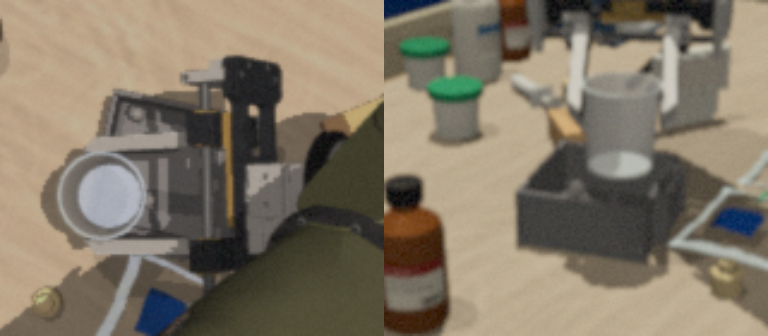

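Beaker is empty. I'll take it back and count the balls once the bin is clear.

```bash
python3 -m jog '[[0.87,-0.15,1.74,0,0,0,50],[0.87,-0.15,1.74,0,0,0,50],[0.87,-0.15,1.74,0,0,0,50],[0.87,-0.15,1.74,0,0,0,50],[0.87,-0.15,1.74,0,0,0,50],[0.87,-0.15,1.74,0,0,0,50],[0.87,-0.15,1.74,0,0,0,50],[0.87,-0.15,1.74,0,0,0,50]]'; python3 - <<'E'
from h import *
st();s,c=wrist("w8.png")
z=np.array([0,.866,-.5]); x=np.array([0,.5,.866]); E30=RT(x,z)
plan((432,-38,50),E30,4)
t=vision.camera("top")["color"]
t2=vision.camera("side")["color"]
a=cv2.resize(t[150:290,200:360],None,fx=2.4,fy=2.4);b=cv2.resize(t2[190:330,210:370],None,fx=2.4,fy=2.4);cv2.imwrite("pics/p8.png",np.hstack([a,b]))
E
```

```text
clock: 12.25
eef_pos: [433.2, -37.7, 109.6]
eef_rot: [-3.13, -1.046, 1.552]
wrist_force: [0.0, -0.9, -0.7]
finger_gap: 60.3
t 12.25 p [433.2 -37.7 109.6] rot [-3.13  -1.046  1.552] j [-0.63  0.54  1.81  0.78  1.59 -0.94] F [ 0.  -0.9 -0.7] gap 60.3
rows N 4 t [-1.318 -0.007  0.688] r [ 0.0008 -0.0001 -0.0024] | speed mm 14.9 deg 0.15
```

View pics/p8.png

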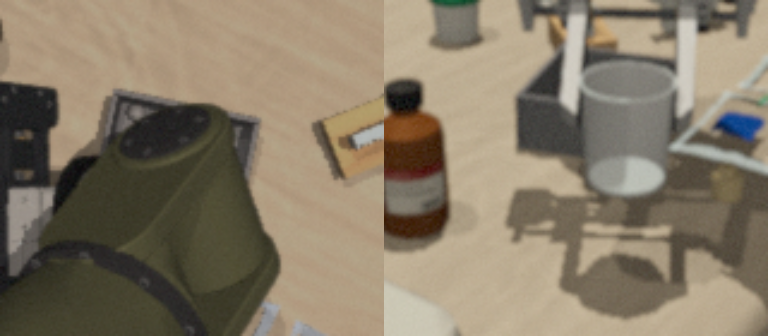

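```bash
python3 -m jog '[[-1.32,0,0.69,0,0,0,50],[-1.32,0,0.69,0,0,0,50],[-1.32,0,0.69,0,0,0,50],[-1.1,0,0.62,0,0,0,50],[-0.17,0,0.1,0,0,0,50],[-0.17,0,0.1,0,0,0,50],[0,0,0,0,0,0,50]]'; python3 -c "
from h import *
st()"
```

```text
clock: 13.1
eef_pos: [433.0, -40.3, 48.4]
eef_rot: [-3.134, -1.047, 1.557]
wrist_force: [-0.4, -0.0, -0.0]
finger_gap: 60.0
t 13.1 p [433.  -40.3  48.4] rot [-3.134 -1.047  1.557] j [-0.64  0.66  1.8   0.77  1.51 -1.03] F [-0.4 -0.  -0. ] gap 60.0
```

```bash
python3 -m jog '[[-0.1,0,0.06,0,0,0,50],[-0.1,0,0.06,0,0,0,50],[-0.08,0,0.05,0,0,0,50],[-0.08,0,0.05,0,0,0,50],[0,0,0,0,0,0,50]]'; python3 -c "
from h import *
st()"
```

```text
clock: 13.6
eef_pos: [432.9, -40.1, 44.8]
eef_rot: [-3.135, -1.047, 1.558]
wrist_force: [-0.9, -0.6, 7.7]
finger_gap: 59.9
t 13.6 p [432.9 -40.1  44.8] rot [-3.135 -1.047  1.558] j [-0.64  0.67  1.8   0.78  1.5  -1.04] F [-0.9 -0.6  7.7] gap 59.9
```

```bash
python3 -m jog '[[0.05,0,-0.03,0,0,0,50],[0,0,0,0,0,0,60],[0,0,0,0,0,0,80],[0,0,0,0,0,0,100],[0,0,0,0,0,0,100],[0,0,-0.5,0,0,0,100],[0,0,-1,0,0,0,100],[0,0,-1.5,0,0,0,100]]'; python3 - <<'E'
from h import *
st();s,c=wrist("w9.png");b=vision.camera("side")["color"]
cv2.imwrite("pics/p9.png",np.hstack([c["color"][::1,::1][100:340,100:460],cv2.resize(b[190:330,230:400],None,fx=2,fy=2)[:240]]))
E
```

```text
clock: 14.4
eef_pos: [432.6, -66.7, 60.2]
eef_rot: [-3.133, -1.047, 1.556]
wrist_force: [1.0, 0.1, -0.3]
finger_gap: 94.0
t 14.4 p [432.6 -66.7  60.2] rot [-3.133 -1.047  1.556] j [-0.68  0.66  1.76  0.74  1.56 -1.02] F [ 1.   0.1 -0.3] gap 94.0
```

View pics/p9.png

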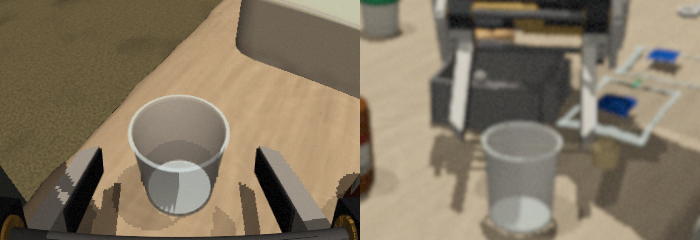

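```bash
python3 -m jog '[[0,0,-2.5,0,0,0,100],[0.5,0,-3,0,0,0,100],[1,0,-3,0,0,0,100],[1,0,-2,0,0,0,100]]'; python3 - <<'E'
from h import *
st()
D=RT((-.352,.936,0),(0,0,-1))
plan((486,-410,170),D,16)
plan((486,-410,170),D,12)
E
```

```text
clock: 14.9
eef_pos: [432.4, -146.1, 135.2]
eef_rot: [-3.135, -1.046, 1.557]
wrist_force: [0.7, 0.1, 0.1]
finger_gap: 93.9
t 14.9 p [ 432.4 -146.1  135.2] rot [-3.135 -1.046  1.557] j [-0.79  0.6   1.61  0.68  1.76 -0.95] F [0.7 0.1 0.1] gap 93.9
rows N 16 t [-1.385  0.077 -1.126] r [ 0.0119 -0.0646 -0.021 ] | speed mm 17.9 deg 3.95
rows N 12 t [-1.83   0.113 -1.52 ] r [ 0.0158 -0.0862 -0.028 ] | speed mm 23.8 deg 5.27
```

```bash
python3 -m jog '[[-1.38,0.08,-1.13,0.012,-0.0646,-0.021,100],[-1.38,0.08,-1.13,0.012,-0.0646,-0.021,100],[-1.38,0.08,-1.13,0.012,-0.0646,-0.021,100],[-1.38,0.08,-1.13,0.012,-0.0646,-0.021,100],[-1.38,0.08,-1.13,0.012,-0.0646,-0.021,100],[-1.38,0.08,-1.13,0.012,-0.0646,-0.021,100],[-1.38,0.08,-1.13,0.012,-0.0646,-0.021,100],[-1.38,0.08,-1.13,0.012,-0.0646,-0.021,100]]';python3 -m jog '[[-1.38,0.08,-1.13,0.012,-0.0646,-0.021,100],[-1.38,0.08,-1.13,0.012,-0.0646,-0.021,100],[-1.38,0.08,-1.13,0.012,-0.0646,-0.021,100],[-1.38,0.08,-1.13,0.012,-0.0646,-0.021,100],[-1.38,0.08,-1.13,0.012,-0.0646,-0.021,100],[-1.38,0.08,-1.13,0.012,-0.0646,-0.021,100],[-1.38,0.08,-1.13,0.012,-0.0646,-0.021,100],[-1.38,0.08,-1.13,0.012,-0.0646,-0.021,100]]'; python3 - <<'E'
from h import *
st();wrist("w10.png")
t=vision.camera("top")["color"];cv2.imwrite("pics/t10.png",t)
E
```

```text
clock: 15.7
eef_pos: [449.0, -284.2, 115.5]
eef_rot: [3.088, -0.521, 1.775]
wrist_force: [-1.0, 0.0, -0.6]
finger_gap: 93.6
clock: 16.5
eef_pos: [486.8, -408.8, 169.8]
eef_rot: [-3.139, 0.001, 1.933]
wrist_force: [0.4, -0.0, 0.1]
finger_gap: 94.1
t 16.5 p [ 486.8 -408.8  169.8] rot [-3.139e+00  1.000e-03  1.933e+00] j [-0.75  0.52  1.3  -0.    1.32 -1.12] F [ 0.4 -0.   0.1] gap 94.1
```

View pics/w10.png

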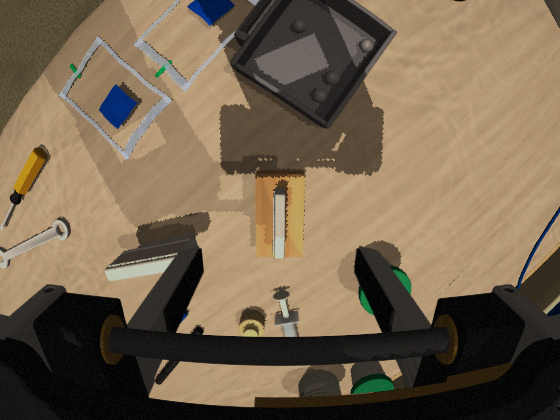

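View pics/t10.png

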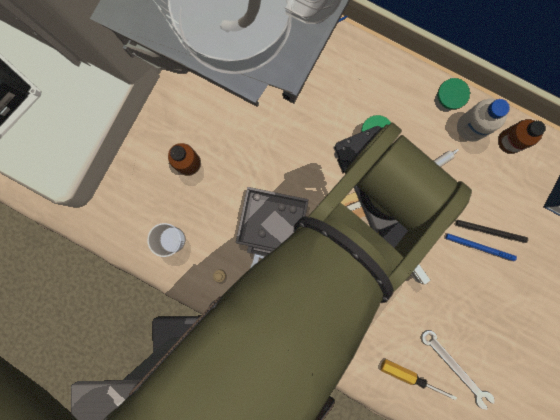

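All four balls are in the bin: wrist px (300,26), (367,45), (331,75), (320,95). Beaker stands empty at top px (167,240). Next I'll measure the holder and the channel.

```bash
python3 - <<'E'
from h import *
i=cv2.imread("pics/w10.png")
a=cv2.resize(i[160:270,240:330],None,fx=4.5,fy=4.5,interpolation=cv2.INTER_CUBIC);b=cv2.resize(i[0:110,220:310],None,fx=4.5,fy=4.5,interpolation=cv2.INTER_CUBIC)
cv2.imwrite("pics/c10.png",np.hstack([a,b])[:600,:800])
E
```

```text
(no output)
```

View pics/c10.png

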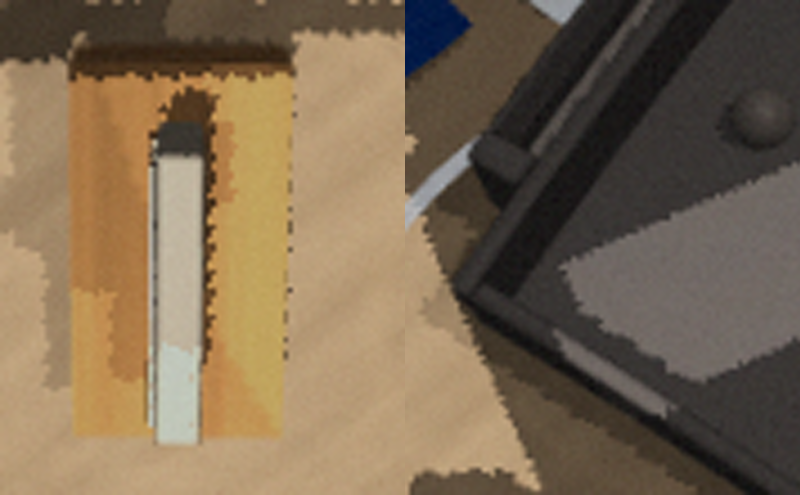

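```bash
python3 - <<'E'
from h import *
s=st();c=vision.camera("wrist")
f=lambda x,y:(240+x/4.5,160+y/4.5)
P=[wonz(c,s,*f(*q),62) for q in [(158,155),(205,155),(157,443),(198,443)]]
for p in P: print(p.round(1))
P=np.array(P);print("c",P.mean(0).round(1)); d=P[:2].mean(0)-P[2:].mean(0);print("len",np.linalg.norm(d),"yaw of y axis-90",np.arctan2(-d[0],d[1]))
D=RT((-.352,.936,0),(0,0,-1))
# triangulate with top view0
t=vision.camera("top")
e1=np.array(f(181,155));e2=np.array(f(178,443))
print(two(wray(c,s,*e1),ray(t,347,209)),two(wray(c,s,*e2),ray(t,379.5,195.5)))
E
```

```text
t 16.6 p [ 487.3 -408.5  171. ] rot [-3.140e+00  2.000e-03  1.934e+00] j [-0.75  0.52  1.3  -0.    1.33 -1.12] F [ 0.4 -0.2  0.8] gap 94.0
[ 479.2 -394.2   62. ]
[ 488.1 -390.8   62. ]
[ 501.3 -453.5   62. ]
[ 509.5 -450.4   62. ]
c [ 494.5 -422.2   62. ]
len 63.289555265329646 yaw of y axis-90 0.35067998697769337
(array([ 481.35005142, -391.67253811,   69.03648365]), np.float64(3.427035940999977)) (array([ 505.38075828, -455.31626355,   55.0159878 ]), np.float64(2.6491637375564294))
```

```bash
python3 -m jog '[[-0.2,0.01,1,0,0,0.001,100],[-0.2,0.01,2.3,0,0,0.001,80],[-0.2,0.01,2.3,0,0,0.001,60],[-0.2,0.01,2.2,0,0,0.001,50],[-0.2,0.01,2,0,0,0.001,40],[-0.2,0.01,1.8,0,0,0.001,40],[-0.2,0.02,1.1,0,0,0.001,40],[-0.2,0.02,0.6,0,0,0.001,40]]'; python3 - <<'E'
from h import *
st();s,c=wrist("w11.png");crop(c["color"],180,120,380,300,4,"c11.png")
E
```

```text
clock: 17.5
eef_pos: [492.7, -422.4, 35.0]
eef_rot: [-3.139, -0.003, 1.925]
wrist_force: [0.4, -0.2, 0.3]
finger_gap: 41.4
t 17.5 p [ 492.7 -422.4   35. ] rot [-3.139e+00 -3.000e-03  1.925e+00] j [-0.76  0.69  1.36 -0.    1.1  -1.12] F [ 0.4 -0.2  0.3] gap 41.4
```

View pics/c11.png

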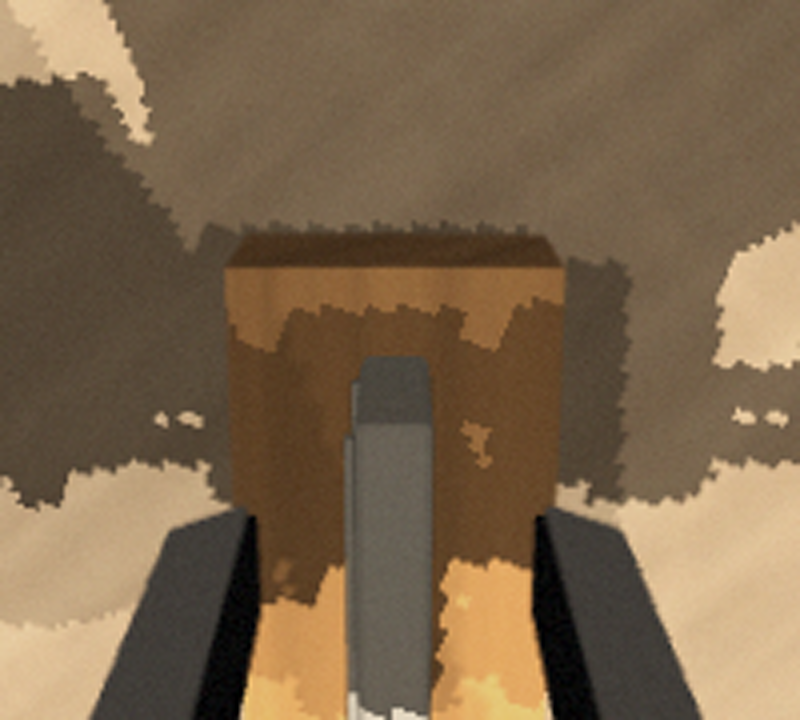

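```bash
python3 - <<'E'
from h import *
s=st();c=vision.camera("wrist")
p=wonz(c,s,180+393/4,120+422/4,62);print("near end",p)
print(np.array([*s["eef_pos"]]), (p-s["eef_pos"])@toolT(s)[:3,:3])
T0=dict(eef_pos=np.array([486.8,-408.8,169.8]),eef_rot=np.array([-3.139,.001,1.933]))
print(two(wray(c,T0,240+181/4.5,160+155/4.5),wray(c,s,180+393/4,120+422/4)))
E
python3 -m jog '[[0,0,0,0,0,0,5],[0,0,0,0,0,0,5],[0,0,0,0,0,0,5],[0,0,0,0,0,0,5],[0,0,0,0,0,0,5]]' 40; python3 - <<'E'
from h import *
s,c=wrist("w12.png");st();crop(c["color"],180,120,380,300,4,"c12.png")
E
```

```text
t 17.55 p [ 492.7 -422.6   34.8] rot [-3.139e+00 -3.000e-03  1.925e+00] j [-0.76  0.69  1.36 -0.    1.1  -1.12] F [ 0.3 -0.1 -0.6] gap 39.0
near end [ 482.21497425 -392.25153369   62.        ]
[ 492.72702825 -422.55680512   34.79504855] [ 32.15778354   0.56570368 -27.1031193 ]
(array([ 482.93006708, -393.55658916,   57.60003519]), np.float64(0.46758948810238327))
clock: 18.1
eef_pos: [493.1, -422.7, 36.9]
eef_rot: [-3.14, -0.001, 1.925]
wrist_force: [-0.1, -0.0, 2.5]
finger_gap: 9.7
t 18.15 p [ 493.1 -422.7   36.9] rot [-3.140e+00 -1.000e-03  1.925e+00] j [-0.76  0.69  1.36 -0.    1.1  -1.12] F [-0.   1.1  3.4] gap 9.6
```

View pics/c12.png

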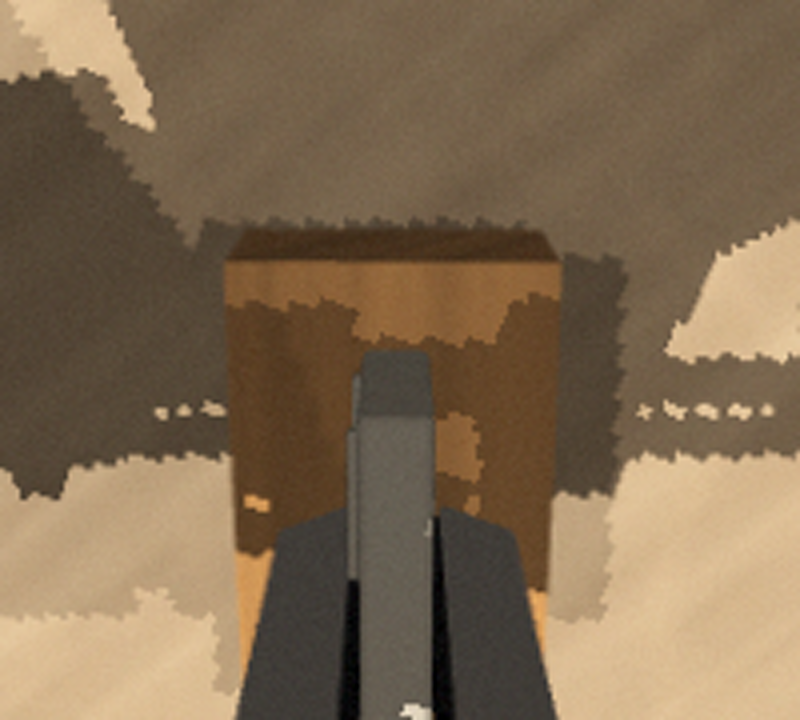

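```bash
python3 -m jog '[[0,0,-0.5,0,0,0,5],[0,0,-1,0,0,0,5],[0,0,-1.5,0,0,0,5],[0,0,-2,0,0,0,5],[0,0,-2.5,0,0,0,5],[0,0,-1.5,0,0,0,5],[0,0,0,0,0,0,5]]'; python3 - <<'E'
from h import *
st();s,c=wrist("w13.png")
D=RT((np.sin(.214),np.cos(.214),0),(0,0,-1))
plan((404.4,-241,125),D,12)
E
```

```text
clock: 18.85
eef_pos: [494.0, -423.3, 129.5]
eef_rot: [-3.142, 0.002, 1.925]
wrist_force: [-0.8, -0.2, -1.2]
finger_gap: 9.6
t 18.85 p [ 494.  -423.3  129.5] rot [-3.142e+00  2.000e-03  1.925e+00] j [-0.76  0.59  1.29 -0.    1.26 -1.12] F [-0.8 -0.2 -1.2] gap 9.6
rows N 12 t [ 1.599 -0.605  0.02 ] r [-0.0001  0.      0.0474] | speed mm 17.1 deg 2.72
```

View pics/w13.png

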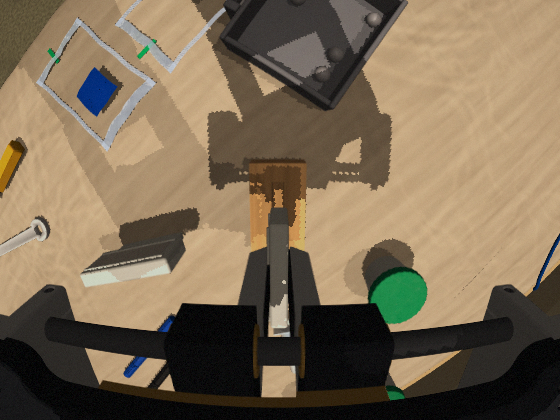

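```bash
python3 - <<'E'
from h import *
D=RT((np.sin(.214),np.cos(.214),0),(0,0,-1))
plan((389,-310,125),D,10)
E
```

```text
rows N 10 t [ 1.242 -0.941  0.025] r [-0.0001  0.      0.0568] | speed mm 15.6 deg 3.25
```

```bash
python3 -m jog '[[1.24,-0.94,0.03,0,0,0.057,5],[1.24,-0.94,0.03,0,0,0.057,5],[1.24,-0.94,0.03,0,0,0.057,5],[1.24,-0.94,0.03,0,0,0.057,5],[1.24,-0.94,0.03,0,0,0.057,5],[1.24,-0.94,0.03,0,0,0.057,5],[1.24,-0.94,0.03,0,0,0.057,5],[1.24,-0.94,0.03,0,0,0.057,5]]';python3 -m jog '[[1.24,-0.94,0.03,0,0,0.057,5],[1.24,-0.94,0.03,0,0,0.057,5],[0,0,0,0,0,0,5],[0,0,0,0,0,0,5]]'; python3 - <<'E'
from h import *
st();s,c=wrist("w14.png");crop(c["color"],180,60,380,260,3,"c14.png")
E
```

```text
clock: 19.7
eef_pos: [403.5, -336.1, 123.1]
eef_rot: [-3.137, -0.002, 1.466]
wrist_force: [-0.3, -0.7, -0.2]
finger_gap: 9.6
clock: 20.1
eef_pos: [389.0, -310.0, 123.4]
eef_rot: [-3.138, -0.001, 1.357]
wrist_force: [-0.7, -0.4, 0.3]
finger_gap: 10.0
t 20.1 p [ 389.  -310.   123.4] rot [-3.138e+00 -1.000e-03  1.357e+00] j [-0.75  0.27  1.76 -0.    1.11 -0.53] F [-0.7 -0.4  0.3] gap 10.0
```

View pics/w14.png

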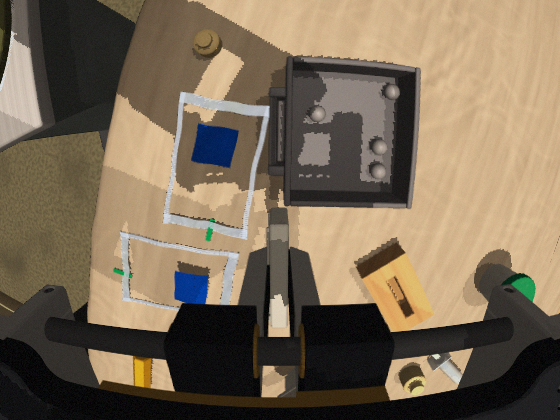

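View pics/c14.png

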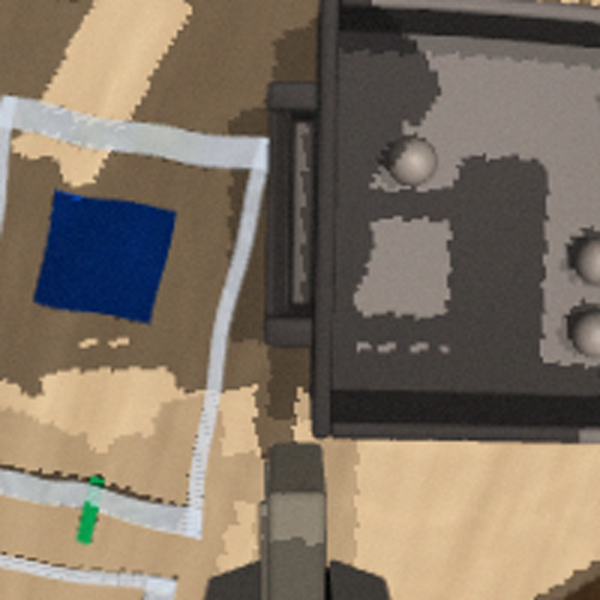

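```bash
python3 - <<'E'
from h import *
i=cv2.imread("pics/w14.png");i=cv2.convertScaleAbs(i,alpha=2.0)
crop(i,255,80,305,180,6,"c14b.png")
E
```

```text
(no output)
```

View pics/c14b.png

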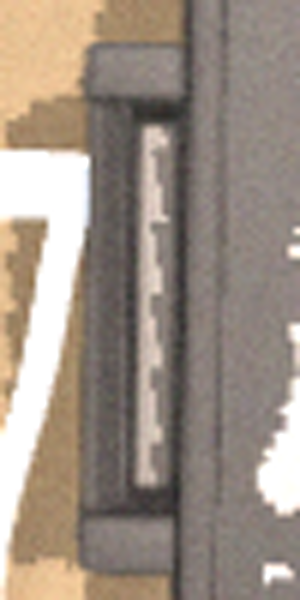

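```bash
python3 - <<'E'
from h import *
s=st();c=vision.camera("wrist")
f=lambda x,y:(255+x/6,80+y/6)
A=wonz(c,s,*f(160,100),50);B=wonz(c,s,*f(150,515),50)
A2=wonz(c,s,*f(140,45),50);B2=wonz(c,s,*f(130,571),50)
W1=wonz(c,s,*f(188,100),49);W2=wonz(c,s,*f(175,515),49)
print("inner",A,B,np.linalg.norm(A-B),"outer",A2,B2,np.linalg.norm(A2-B2)); print("wall",W1,W2)
d=W1-W2; yaw=np.arctan2(-d[0],d[1]); print("yaw wall",yaw)
d=A2-B2; print("yaw(cheeks)",np.arctan2(-d[0],d[1]))
# right/back rim outer corners in w14 for yaw: rim corners
for n,p in dict(fl=(289,56),fr=(285,206),bl=(420,67),br=(411,208)).items(): print(n,wonz(c,s,*p,49).round(1))
yw=yaw; xb=np.array([np.cos(yw),np.sin(yw),0]); yb=np.array([-np.sin(yw),np.cos(yw),0])
M=((A+B)/2+(A2+B2)/2)/2; Wm=(W1+W2)/2
ch=Wm-3.5*xb; ch=ch+yb*((M-ch)@yb); print("channel",ch)
T=toolT(s)
# holder: near end top edge z= tcp+26 (body top = tip+58, tip = tcp-33)
for q in [(270,491),(325,491)]:
    u,v=180+q[0]/3,60+q[1]/3
    for dz in (22,26): 
        p=wonz(c,s,u,v,s["eef_pos"][2]+dz); print("hold",dz,((p-T[:3,3])@T[:3,:3]).round(1))
E
```

```text
t 20.15 p [ 389.2 -310.3  123.5] rot [-3.139 -0.     1.357] j [-0.75  0.27  1.76 -0.    1.11 -0.53] F [-1.  -0.7 -0.6] gap 10.0
inner [ 413.32436628 -211.37500658   50.        ] [ 400.65983084 -263.7201552    50.        ] 53.85540865925106 outer [ 412.37064237 -203.84324397   50.        ] [ 396.53881676 -270.39833978   50.        ] 68.41218809790281
wall [ 416.83043583 -212.0476393    49.        ] [ 403.81824985 -264.54455493   49.        ]
yaw wall -0.24296892593020705
yaw(cheeks) -0.2335352055324728
fl [ 425.7 -180.9   49. ]
fr [ 397.7 -296.5   49. ]
bl [ 529.7 -204.9   49. ]
br [ 502.7 -320.7   49. ]
channel [ 406.88546138 -237.62221808   49.        ]
hold 22 [ 31.8  -3.9 -22. ]
hold 26 [ 33.1  -3.8 -26. ]
hold 22 [ 31.8   5.4 -22. ]
hold 26 [ 33.1   5.3 -26. ]
```

```bash
python3 - <<'E'
from h import *
yw=-.229
D=RT((-np.sin(yw),np.cos(yw),0),(0,0,-1))
plan((406,-238.6,97),D,8)
E
```

```text
rows N 8 t [0.922 0.009 0.331] r [-0.0004 -0.      0.0018] | speed mm 9.8 deg 0.11
```

```bash
python3 -m jog '[[0.92,0.01,0.33,0,0,0.002,5],[0.92,0.01,0.33,0,0,0.002,5],[0.92,0.01,0.33,0,0,0.002,5],[0.92,0.01,0.33,0,0,0.002,5],[0.92,0.01,0.33,0,0,0.002,5],[0.92,0.01,0.33,0,0,0.002,5],[0.92,0.01,0.33,0,0,0.002,5],[0.92,0.01,0.33,0,0,0.002,5]]';python3 -m jog '[[0,0,0,0,0,0,5],[0,0,0,0,0,0,5]]'; python3 - <<'E'
from h import *
st();s,c=wrist("w15.png");b=vision.camera("side")["color"];cv2.imwrite("pics/s15.png",b)
a=cv2.resize(c["color"][120:270,190:360],None,fx=2.3,fy=2.3,interpolation=cv2.INTER_CUBIC)
b=cv2.resize(b[175:275,270:365],None,fx=4,fy=4,interpolation=cv2.INTER_CUBIC);a=cv2.copyMakeBorder(a,0,400-a.shape[0],0,0,0)
cv2.imwrite("pics/c15.png",cv2.convertScaleAbs(np.hstack([a,b]),alpha=1.6))
E
```

```text
clock: 21.0
eef_pos: [406.2, -237.5, 97.2]
eef_rot: [-3.139, -0.0, 1.339]
wrist_force: [0.2, -1.1, -1.1]
finger_gap: 9.4
clock: 21.2
eef_pos: [406.1, -238.2, 97.5]
eef_rot: [-3.139, -0.0, 1.339]
wrist_force: [0.1, -0.6, -1.1]
finger_gap: 9.8
t 21.2 p [ 406.1 -238.2   97.5] rot [-3.139 -0.     1.339] j [-0.61  0.25  1.85 -0.    1.04 -0.38] F [ 0.1 -0.6 -1.1] gap 9.8
```

View pics/c15.png

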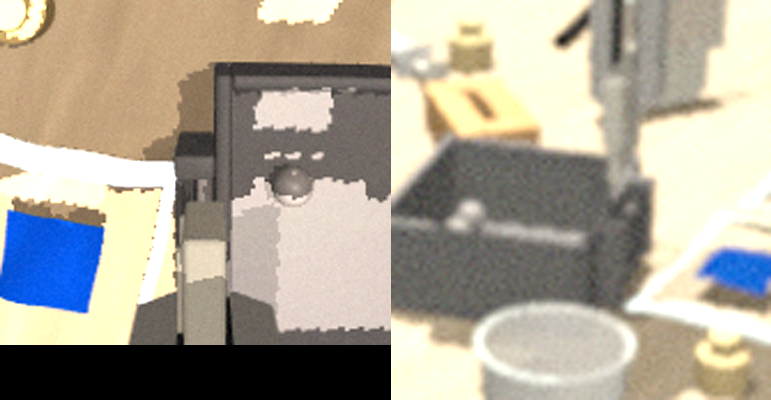

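```bash
python3 - <<'E'
from h import *
i=cv2.imread("pics/w15.png");i=cv2.convertScaleAbs(i,alpha=2.0)
a=cv2.resize(i[165:265,255:305],None,fx=6,fy=6,interpolation=cv2.INTER_CUBIC)
j=cv2.imread("pics/s15.png");j=cv2.convertScaleAbs(j,alpha=1.8)
b=cv2.resize(j[185:255,305:350],None,fx=8.57,fy=8.57,interpolation=cv2.INTER_CUBIC)[:600]
b=cv2.copyMakeBorder(b,0,600-b.shape[0],0,0,0)
cv2.imwrite("pics/c15b.png",np.hstack([a,b]))
E
```

```text
(no output)
```

View pics/c15b.png

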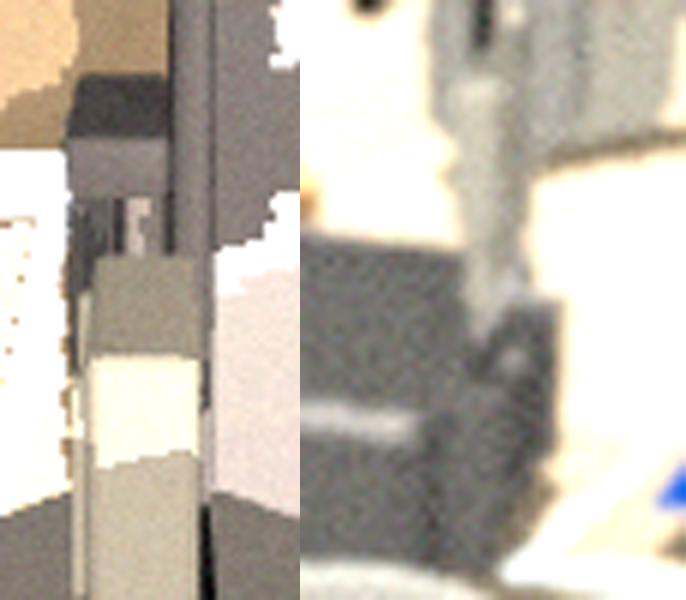

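```bash
python3 - <<'E'
from h import *
s=st();c=vision.camera("wrist");T=toolT(s);z0=s["eef_pos"][2]
f=lambda x,y:(255+x/6,165+y/6)
tf=lambda p:((p-T[:3,3])@T[:3,:3]).round(2)
W=[tf(wonz(c,s,*f(*q),49)) for q in [(172,40),(168,130),(167,197)]];print("wall",W)
print("cheek outer",tf(wonz(c,s,*f(120,137),50)),"inner",tf(wonz(c,s,*f(120,197),50)))
h=[tf(wonz(c,s,*f(*q),z0+26)) for q in [(90,357),(202,357)]];print("top",h)
h2=[tf(wonz(c,s,*f(*q),z0-9)) for q in [(95,258),(196,258)]];print("bot",h2)
print("bot", [tf(wonz(c,s,*f(*q),z0-5)) for q in [(95,258),(196,258)]])
E
```

```text
t 21.3 p [ 406.  -238.6   97.6] rot [-3.139 -0.     1.339] j [-0.61  0.25  1.85 -0.    1.04 -0.38] F [-0.3  0.1  0.5] gap 9.7
wall [array([47.22,  4.02, 48.59]), array([36.4 ,  3.58, 48.59]), array([28.21,  3.49, 48.59])]
cheek outer [35.76 -2.1  47.61] inner [28.45 -2.12 47.61]
top [array([ 32.67,  -3.78, -25.99]), array([ 32.67,   5.43, -26.01])]
bot [array([31.51, -4.19,  9.01]), array([31.51,  5.88,  8.99])]
bot [array([32.6 , -4.09,  5.01]), array([32.61,  5.76,  4.99])]
```

```bash
python3 -m jog '[[0.07,-0.1,0.3,0,0,0,5],[0,0,0.4,0,0,0,5],[0,0,0.4,0,0,0,5],[0,0,0.3,0,0,0,5],[0,0,0.3,0,0,0,5],[0,0,0.2,0,0,0,5],[0,0,0,0,0,0,5]]'; python3 - <<'E'
from h import *
st();s,c=wrist("w16.png");j=vision.camera("side")["color"]
i=cv2.convertScaleAbs(c["color"],alpha=2.0)
a=cv2.resize(i[165:265,255:305],None,fx=6,fy=6,interpolation=cv2.INTER_CUBIC)
j=cv2.convertScaleAbs(j,alpha=1.8)
b=cv2.resize(j[185:255,305:350],None,fx=8.57,fy=8.57,interpolation=cv2.INTER_CUBIC)[:600]
b=cv2.copyMakeBorder(b,0,600-b.shape[0],0,0,0)
cv2.imwrite("pics/c16.png",np.hstack([a,b]))
E
```

```text
clock: 22.05
eef_pos: [405.0, -237.3, 78.2]
eef_rot: [-3.139, -0.0, 1.339]
wrist_force: [0.8, -0.2, 0.1]
finger_gap: 9.8
t 22.05 p [ 405.  -237.3   78.2] rot [-3.139 -0.     1.339] j [-0.61  0.28  1.87 -0.    0.99 -0.38] F [ 0.8 -0.2  0.1] gap 9.8
```

View pics/c16.png

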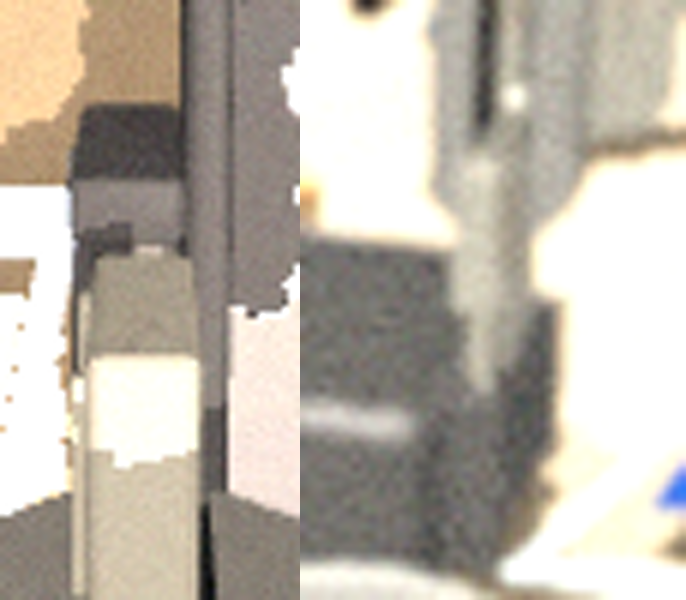

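```bash
python3 -m jog '[[0,0,0.2,0,0,0,5],[0,0,0.2,0,0,0,5],[0,0,0.2,0,0,0,5],[0,0,0,0,0,0,5]]'; python3 -m jog '[[0,0,0.1,0,0,0,5],[0,0,0.1,0,0,0,5],[0,0,0,0,0,0,5]]'
```

```text
clock: 22.55
eef_pos: [404.9, -237.2, 72.1]
eef_rot: [-3.139, -0.0, 1.339]
wrist_force: [0.2, 0.4, -0.3]
finger_gap: 9.7
clock: 22.85
eef_pos: [405.1, -237.4, 70.4]
eef_rot: [-3.139, -0.0, 1.339]
wrist_force: [0.7, -0.3, -1.1]
finger_gap: 9.7
```

```bash
python3 -m jog '[[0,0,0.15,0,0,0,5],[0,0,0.15,0,0,0,5],[0,0,0.1,0,0,0,5],[0,0,0,0,0,0,5]]' 50; python3 -m jog '[[0,0,0.15,0,0,0,5],[0,0,0.15,0,0,0,5],[0,0,0,0,0,0,5]]'
```

```text
clock: 23.25
eef_pos: [405.2, -237.4, 66.5]
eef_rot: [-3.139, -0.0, 1.339]
wrist_force: [0.1, 0.4, 3.6]
finger_gap: 9.2
clock: 23.55
eef_pos: [405.2, -237.4, 63.4]
eef_rot: [-3.139, -0.0, 1.339]
wrist_force: [-0.3, 0.3, 3.9]
finger_gap: 10.0
```

Spring contact (~4 N) near TCP z≈67, with home expected near 59. Continuing.

```bash
python3 -m jog '[[0,0,0.15,0,0,0,5],[0,0,0.1,0,0,0,5],[0,0,0,0,0,0,5]]'; python3 -m jog '[[0,0,0.1,0,0,0,5],[0,0,0.05,0,0,0,5],[0,0,0,0,0,0,5]]';  python3 -m jog '[[0,0,0.05,0,0,0,5],[0,0,0,0,0,0,5]]'
```

```text
clock: 23.85
eef_pos: [405.1, -237.4, 61.0]
eef_rot: [-3.139, -0.0, 1.339]
wrist_force: [0.3, -0.1, 4.8]
finger_gap: 9.9
clock: 24.15
eef_pos: [405.2, -237.4, 59.6]
eef_rot: [-3.139, -0.0, 1.339]
wrist_force: [0.3, -0.2, 6.5]
finger_gap: 9.5
clock: 24.35
eef_pos: [405.2, -237.4, 59.1]
eef_rot: [-3.139, -0.0, 1.339]
wrist_force: [-1.0, 0.3, 6.6]
finger_gap: 10.0
```

```bash
python3 -m jog '[[0,0,0.05,0,0,0,5],[0,0,0,0,0,0,5]]'; python3 -m jog '[[0,0,0.05,0,0,0,5],[0,0,0,0,0,0,5]]';  python3 -m jog '[[0,0,0.05,0,0,0,5],[0,0,0,0,0,0,5]]'
```

```text
clock: 24.55
eef_pos: [405.2, -237.4, 58.8]
eef_rot: [-3.139, -0.0, 1.339]
wrist_force: [-1.2, 1.1, 9.8]
finger_gap: 9.7
clock: 24.75
eef_pos: [405.2, -237.5, 58.8]
eef_rot: [-3.14, 0.0, 1.339]
wrist_force: [-4.0, 2.4, 16.6]
finger_gap: 9.5
clock: 24.95
eef_pos: [405.3, -237.5, 58.7]
eef_rot: [-3.14, 0.0, 1.339]
wrist_force: [-6.5, 3.7, 23.5]
finger_gap: 9.7
```

```bash
python3 -m jog '[[0,0,-0.05,0,0,0,5],[0,0,0,0,0,0,5],[0,0,0,0,0,0,5],[0,0,0,0,0,0,5]]'; python3 - <<'E'
from h import *
st();s,c=wrist("w17.png");j=vision.camera("side")["color"];cv2.imwrite("pics/s17.png",j);cv2.imwrite("pics/t17.png",vision.camera("top")["color"])
i=cv2.convertScaleAbs(c["color"],alpha=2.0)
a=cv2.resize(i[165:265,240:305],None,fx=6,fy=6,interpolation=cv2.INTER_CUBIC)
j=cv2.convertScaleAbs(j,alpha=1.8)
b=cv2.resize(j[185:255,305:350],None,fx=8.57,fy=8.57,interpolation=cv2.INTER_CUBIC)[:600]
b=cv2.copyMakeBorder(b,0,600-b.shape[0],0,0,0)
cv2.imwrite("pics/c17.png",np.hstack([a,b]))
E
```

```text
clock: 25.35
eef_pos: [405.2, -237.5, 58.8]
eef_rot: [-3.14, 0.0, 1.339]
wrist_force: [-4.9, 2.2, 16.8]
finger_gap: 10.0
t 25.35 p [ 405.2 -237.5   58.8] rot [-3.14   0.     1.339] j [-0.61  0.31  1.89 -0.    0.95 -0.38] F [-4.9  2.2 16.8] gap 10.0
```

View pics/c17.png

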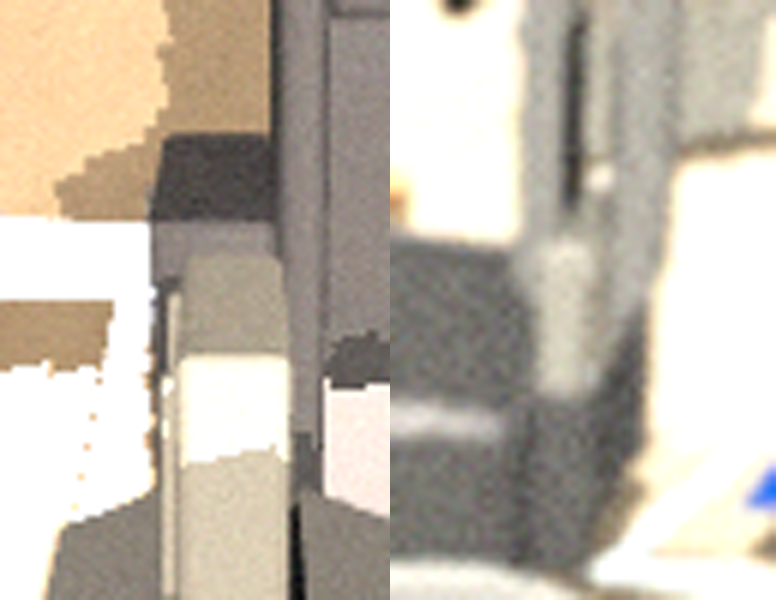

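View pics/s17.png

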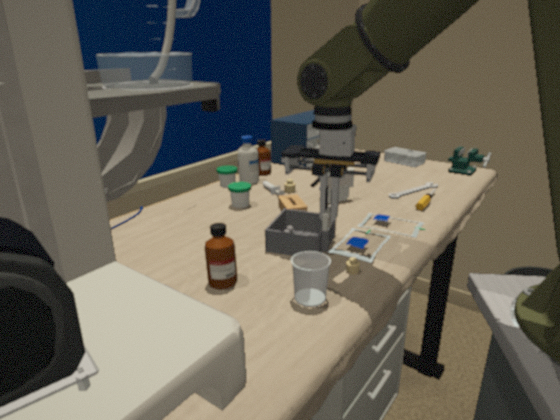

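View pics/t17.png

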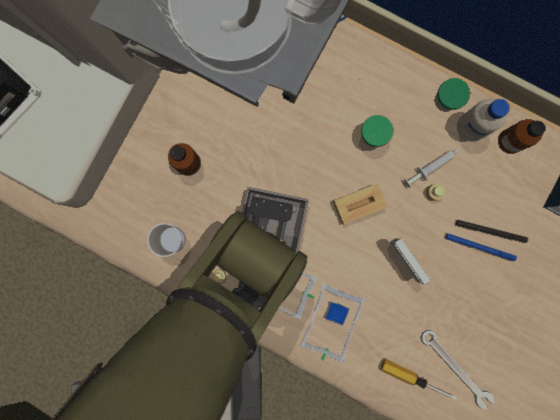

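View pics/w17.png

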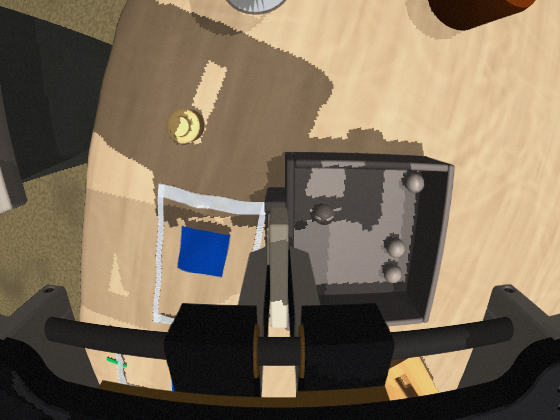

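Everything checks out: four balls are in the bin, the beaker stands upright, the bystanders are in place, and the holder is seated with its card ridge on the outer side.

```bash
python3 - <<'E'
from h import *
st(); print(order.sign_off()); st()
E
```

```text
t 25.5 p [ 405.2 -237.5   58.8] rot [-3.14   0.     1.339] j [-0.61  0.31  1.89 -0.    0.95 -0.38] F [-4.8  2.  16.4] gap 9.1
the job is handed in; nothing more can be done
None
the job is handed in; nothing more can be done
```

I finished the job and handed it in at about 25.5 s. The four balls are in the grey bin, the empty beaker is back upright at its old spot, and the small label holder is pressed home behind the lip, still gripped.

**Holder:** It met the spring at about 4 N and stopped hard at TCP z 58.8 mm, against about 59 mm predicted for home. I hold it there with about 16 N down and a 50 N grip setting. The card faces away from the bin.

**Last pictures:** All four balls show in the bin, the holder's shoulders sit on the cheeks, and the bottle, cups and weight look unmoved.

**Disagreements:**
- The top and wrist cameras differed by about 2.5 mm on the bin and the stand. I aligned the holder to the channel within the wrist view instead, and it went in without side contact.
- Measured heights of the holder's top scattered from about 55 to 69 mm (62 mm by the text).
- About 5 N of side force remains on the seated holder.

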